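# Load bearing balls into the docked sample cassette and lift it out by its side catches

## Task

Scoop the three steel bearing balls out of their trough with the hand scoop and tip them all into the open cassette while it sits latched in its dock, never touching a ball with the fingers. Then lay the scoop back down flat on the bench, pinch the cassette's two side catches together so that it unlatches, and lift it upright out of the dock by about a hand's width. Finish while holding it there, still and free of everything else, with both catches pinched in, and leave the other things on the bench where they are.

Things in the scene. Friction and masses are not known exactly. Their poses are not given: they have to be found in the camera images.
- scoop: Hand scoop of aluminium sheet, raised wooden handle, 140 g, loose, lying flat on the bench. Origin: centre of the blade's underside; x from the open nose to the handle, z up. Blade 72 mm long (x = -36 to +36 mm), 67 mm wide outside, 64 mm inside, floor 1.6 mm thick; flat for 19 mm from the nose, then raked sides rising to 28 mm; back wall 34 mm high at x = +34 to +36 mm.
- scoop_grip (a point): Middle of the scoop's handle, 72 mm behind the blade's centre and 52 mm above its underside; axes as the scoop's. The handle is a bar along x, from 33 mm before to 33 mm behind this point, 14 mm wide (y), 20 mm tall.
- scoop_nose (a point): Middle of the scoop's nose edge, at its underside: 108 mm before scoop_grip and 52 mm lower; axes as the scoop's.
- trough: Fixed trough of bare steel sheet that holds the balls. Origin: centre of its underside; x along it, away from the robot, z up. Level floor 12 mm above the bench, 180 mm long (x = -90 to +90 mm), 75 mm wide between side walls that rise 28 mm above it. The far end wall is upright and only 12 mm high: the scoop's handle passes over it. The scoop fits in lengthwise with 4 mm spare each side.
- trough_end (a point): Middle of the near end of the trough's floor, on the floor (90 mm from its centre); axes as the trough's. Here stands the near end wall, upright and 28 mm high, against which the balls can be scooped up.
- ball1: One of three equal polished steel balls, 20 mm across, 33 g, loose in the trough; they roll easily (on a slope of about 4 degrees). Origin: its centre.
- ball2: One of three equal polished steel balls, 20 mm across, 33 g, loose in the trough; they roll easily (on a slope of about 4 degrees). Origin: its centre.
- ball3: One of three equal polished steel balls, 20 mm across, 33 g, loose in the trough; they roll easily (on a slope of about 4 degrees). Origin: its centre.
- dock: Fixed dock, an aluminium plate 112 (x) by 124 (y) by 8 mm on which the cassette stands. Origin: centre of its underside; x across the cassette, away from the robot, z up. Corner blocks and end stops, 26 mm high over the bench, leave the cassette 1.5 mm play. Two keeper cheeks, 50 mm long (y), 42.5 mm high over the bench, outer faces at x = +-46 mm, have lips that lock down the catches' barbs.
- cassette: Loose sample cassette, an open grey plastic box on a plinth, 220 g empty. Origin: centre of its underside; x across, y along, z up; it stands in the dock 8 mm above the bench with the dock's axes. 48 mm (x) by 92 mm (y), 80 mm high; inside 42 by 86 mm, 53 mm deep. Locked in the dock until both catches are pinched in; then it lifts straight up.
- cassette_rim (a point): Centre of the cassette's open mouth, level with its rim, 80 mm above its underside; axes as the cassette's.
- cassette_floor (a point): Centre of the cassette's inner floor, 27 mm above its underside; axes as the cassette's.
- catch_near: Steel spring catch on the cassette's -x side. Origin: centre of its finger plate's outer face, 62 mm above the cassette's underside; axes as the cassette's. The plate, 34 mm wide (y), spans 15 to 77 mm above that underside and slides in (+x) by 6 mm to a stop, spring 2 to 5 N; its barb clears the dock after 4 mm. Over both plates: 67 mm at rest, 55 mm fully pinched.
- catch_far: The like catch on the cassette's +x side, sliding in along -x. Origin: centre of its finger plate's outer face, 62 mm above the cassette's underside.
- ring_gauge: Bystander: polished steel ring gauge, 46 mm across, 22 mm high; origin at the centre of its underside.
- nylon_roller: Bystander: white nylon roller standing on end, 40 mm across, 50 mm high; origin at the centre of its underside.
- housing: Bystander: black steel bearing housing on a foot, 136 mm (y) by 50 mm (x), 88 mm high; origin at the centre of its underside.
- mallet: Bystander: copper mallet lying flat, 36 mm high, origin under the middle of its head, handle 220 mm long along its x axis.
- bearing: Bystander: steel ball bearing lying flat, 52 mm across, 15 mm high; origin at the centre of its underside.
- plug_gauges: Bystander: wooden block with five upright plug gauges, 130 mm (y) by 40 mm (x), 60 mm high; origin at the centre of its underside.
- caliper: Bystander: caliper lying flat, 230 mm long along its x axis, 9 mm high; origin under the middle of its beam.

How it is judged:
On the way:
1. all three balls lie in the cassette while it sits in the dock (distance between each of ball1, ball2, ball3 and cassette_floor below 0.046 m and z of cassette in the frame of dock below 0.014 m), for 0.2 s.
At the end, for the whole second after the job is handed in: All three balls in the cassette (within 46 mm of its inner floor's centre); scoop lying flat (17 deg), released; cassette held by the fingers on both catches, pinched under 60 mm, underside over 60 mm above the dock's, upright (14 deg), under 30 mm/s, touching neither dock, trough nor scoop (distance between each of ball1, ball2, ball3 and cassette_floor below 0.046 m and height (world z) of scoop below 0.03 m and angle between scoop's own z axis and vertical below 0.3 rad and contact force between the fingers and scoop below 0.1 N and contact force between scoop and cassette below 0.1 N and z of cassette in the frame of dock above 0.06 m and angle between cassette's own z axis and vertical below 0.25 rad and linear speed of cassette below 0.03 m/s and contact force between cassette and dock below 0.1 N and contact force between cassette and trough below 0.1 N and contact force between the fingers and catch_near above 1 N and contact force between the fingers and catch_far above 1 N and distance between catch_near and catch_far below 0.06 m); the arm keeps its last pose, push and grip.
It fails at once if the fingers touch a ball (contact force between the fingers and ball1 above 0.5 N or contact force between the fingers and ball2 above 0.5 N or contact force between the fingers and ball3 above 0.5 N).
It fails at once if a bystander is moved by more than 30 mm (distance of any of ring_gauge, nylon_roller, housing, mallet, bearing, plug_gauges, caliper from where it was at the start of the episode above 0.03 m).
It also fails if it takes over 67 s, if anything falls off the work surface, if the arm or the gripper's body presses on something with over 40 N, if the wrist force passes 120 N, or if a joint passes its speed limit or range.

## Robot

A 6-joint arm with a two-finger parallel gripper is mounted at the origin on the work surface. World frame = base frame: x ahead of the robot, y to its left, z up, the work surface at z = 0. Lengths are in m, angles in rad, forces in N, time in s.
With the tool pointing down it reaches from about 0.25 to 0.725 m from the base axis. Payload 4 kg.
Tool frame: the origin (TCP) lies midway between the tips of the shut fingers; the grasp point (between the pads) lies bot.pinch_z behind it (bot.pinch_z is the distance from the TCP to the grasp point, in m); z points along the fingers, y is the line along which they close (so a half turn about z gives the same grasp; the last joint's range is limited). The gripper opens to 85 mm and grips with 20 to 120 N. Pads are 22 mm wide; open, the fingers measure 114 mm over their backs; the gripper's body (76 mm by 85 mm) begins 54 mm behind the grasp point. The pads swing forward as they close: fully open they stand 13 mm farther back than shut.
Start: joints at [-1.106, 0.241, 0.005, 1.335, 0, 1.571], TCP at [0.224, -0.447, 0.231] pointing down, gripper open.
Joint ranges: [-2.72, 2.72], [-1.05, 1.87], [-1.09, 1.28], [-1.99, 2.15], [-1.42, 1.44], [-3.14, 3.14]. Speed limits (rad/s): [2.79, 2.79, 3.14, 3.14, 3.14, 3.14].

## Interface

Orientations are given as a unit quaternion [x, y, z, w].
In Python, from workcell import bot, cam, workorder gives the robot as it stands (bot), with the cameras (cam) and the job (workorder).
- The arm moves only by the shell command python3 jog.py 'ROWS'. ROWS is a JSON list of rows, 1 to 10 of them, each of 7 numbers: a rotation vector rx, ry, rz in parts of the range, where 1.0 means 2 pi rad, then dx, dy, dz in a scale on which 1.0 is 0.6 m, then the finger opening in m; each row is the pose to reach, as a shift and turn from the pose commanded when the command began, along the tool's axes at that moment; what a row does not reach only later rows make up. A row lasts 1/8 s, in which the tool goes at most 0.0625 m and 0.188 rad, less where a joint would pass 70% of its speed; a pose out of reach is approached as far as the arm can. The fingers move at their own pace and stop on an object; the grip force is fixed at half the most. Time passes only in rows, so rows that do not move let the fingers close. It prints the time, the measured TCP pose, the force, the opening and the grip force at its end. Input that does not fit is refused with a message, and nothing moves.
- bot.get_obs(): the state, without advancing time (a new reading comes with each control period).
- cam.camera(name): name is "side" or "top"; returns the picture (384x512x3 uint8, red, green, blue); there is no depth.
- cam.calibration(name): a dict with "mtx" (3x3 intrinsics, pixels), "R" (3x3) and "t" (3): a world point X has camera coordinates R X + t. Camera axes: x right, y down, z forward; pixel columns grow to the right and rows downward; lengths in m; the calibration is good to about 2 mm. A picture is of the moment at which its call begins. calibration takes no time and is no camera call.
- workorder.job_done(): hands the job in; it is judged then, once.
The state is a dict: "clock": time; "joint_pos": joint angles; "joint_vel": joint speeds; "tau": joint torques, N m; "eef_pos": TCP position; "tool_rot": TCP orientation; "ft_force": force on the tool from outside, world axes, zero at the start; "ft_torque": the same for the moment, N m; "grip_width": finger opening in m; "grasp_force": force on a finger pad.
Only numpy, scipy, OpenCV 4.12 (cv2) and the standard library are available. Lean on these libraries where they do the work, as an engineer would, in place of code of your own. Each camera call takes 0.05 s, during which the arm holds its last target. There are 200 camera calls.

## Working session

There is one attempt and no reset: what is moved stays moved. The work goes in short steps, Python scripts to look and compute and a shell command to move; the robot and the scene stay as the last step left them, time stands still between calls to the robot, and variables do not carry over. Pictures are saved under pics/ and viewed, at most 10 in all, crops included, and the job is handed in when it is done.

```bash
ls; mkdir -p pics
python3 - <<'E'
from workcell import bot, cam, workorder
import cv2,numpy as np
np.set_printoptions(precision=4,suppress=True)
for n in("top","side"):
    im=cam.camera(n); cv2.imwrite(f"pics/{n}0.png",cv2.resize(im[:,:,::-1],(800,600),interpolation=cv2.INTER_CUBIC)); np.save(f"pics/{n}0.npy",im)
    c=cam.calibration(n); print(n,c["mtx"].tolist(),c["R"].tolist(),c["t"], -np.array(c["R"]).T@c["t"])
o=bot.get_obs(); print(o, bot.pinch_z)
E
```

```text
jog.py
pics
workcell.py
top [[375.7594040268106, 0.0, 253.41135594057442], [0.0, 375.7594040268106, 191.33839766865816], [0.0, 0.0, 1.0]] [[-0.015001281020709191, -0.9998376019573565, -0.00998655495655143], [-0.9975832510583253, 0.01564363070056418, -0.06769737089729938], [0.06784260295448476, 0.008946872675235638, -0.9976559199913032]] [-0.0697  0.5468  0.9054] [ 0.483  -0.0864  0.9396]
side [[423.8745882720083, 0.0, 253.27741552196662], [0.0, 423.8745882720083, 197.0768436863709], [0.0, 0.0, 1.0]] [[-0.9976398362355305, -0.06591604819026117, 0.019231010033860706], [-0.051049819329435905, 0.5247283667955117, -0.8497376401140218], [0.045920290747938866, -0.8487138597142706, -0.526854924269035]] [0.5487 0.1295 0.9458] [0.5106 0.7709 0.5978]
{'clock': 0.1, 'joint_pos': array([-1.106 ,  0.2414,  0.0038,  1.3352, -0.    ,  1.5708]), 'joint_vel': array([ 0.0008,  0.0007,  0.003 ,  0.0009,  0.0003, -0.0023]), 'tau': array([ -0.0006, -37.3138,  25.301 ,   0.0109,  -0.    ,  -0.    ]), 'eef_pos': array([ 0.2239, -0.4464,  0.2305]), 'tool_rot': array([ 0.9731,  0.2303, -0.0002, -0.0009]), 'ft_force': array([ 0.0431, -0.1403,  0.1324]), 'ft_torque': array([-0.0129, -0.0147, -0.0154]), 'grasp_force': 0.0, 'grip_width': 0.08538082962688076} 0.0187
```

View pics/top0.png

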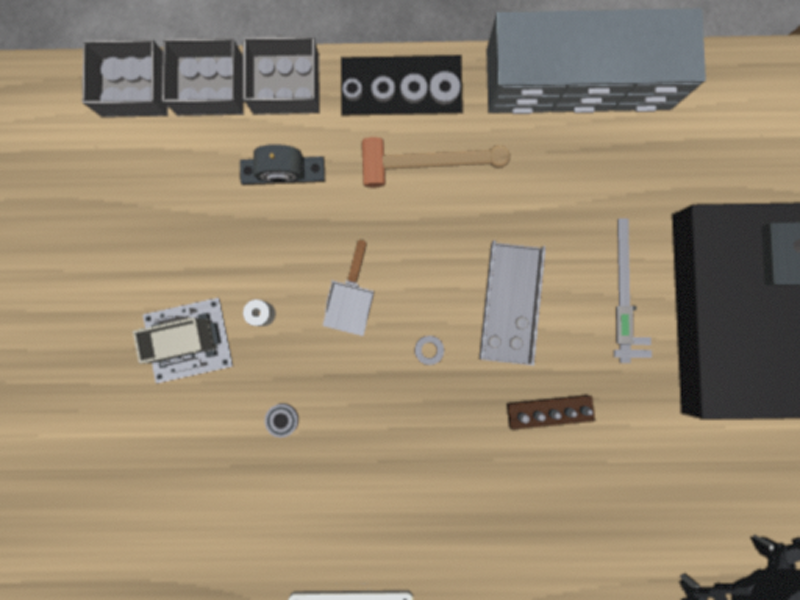

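View pics/side0.png

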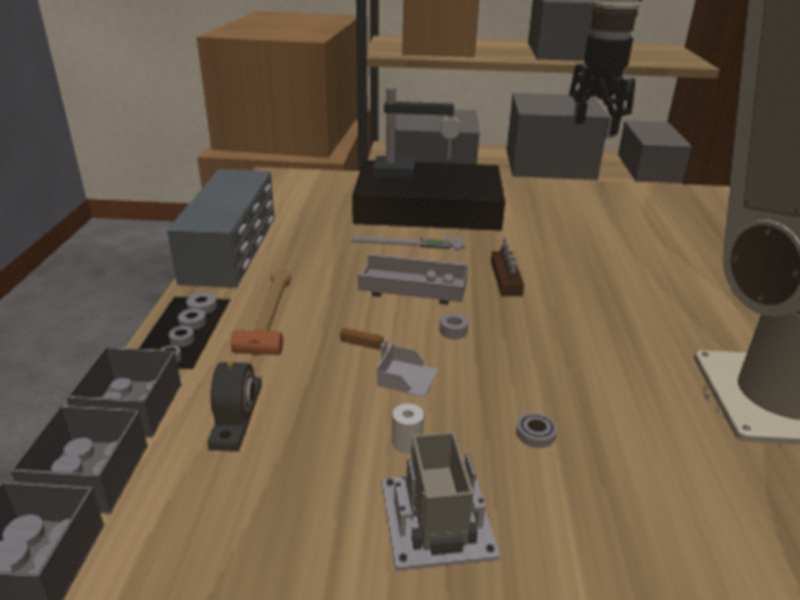

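Top view: cassette/dock at (175,340), scoop blade at (348,308) with its handle up to (360,242), trough at (512,302) with balls at (494,342), (516,342) and (522,323). Side view: cassette at (440,490), scoop at (405,370), trough at (413,278). Next I zoom in.

```bash
cat > h.py <<'E'
import numpy as np,cv2
from workcell import bot, cam, workorder
from scipy.spatial.transform import Rotation as Ro
np.set_printoptions(precision=4,suppress=True)
def ray(n,uv):
    c=cam.calibration(n);R=np.array(c["R"]);C=-R.T@np.array(c["t"])
    return C,R.T@np.linalg.inv(c["mtx"])@np.array([uv[0],uv[1],1.])
def onz(n,uv,z):
    C,d=ray(n,uv); return C+d*(z-C[2])/d[2]
def proj(n,X):
    c=cam.calibration(n);p=np.array(c["mtx"])@(np.array(c["R"])@np.array(X)+c["t"]);return p[:2]/p[2]
def two(a,b):
    A,d=ray("top",a);B,e=ray("side",b)
    d=d/np.linalg.norm(d);e=e/np.linalg.norm(e)
    s=np.linalg.lstsq(np.c_[d,-e],B-A,rcond=None)[0]
    P,Q=A+s[0]*d,B+s[1]*e; return (P+Q)/2,np.linalg.norm(P-Q)
def pose():
    o=bot.get_obs();return o["eef_pos"],Ro.from_quat(o["tool_rot"])
def rel(p,R):
    "shift and turn in tool axes to world pose p,R (from measured pose)"
    p0,R0=pose();return R0.inv().apply(np.array(p)-p0),(R0.inv()*R).as_rotvec()
def tile(im,x,y,w=80,h=60,k=5): return cv2.resize(im[y:y+h,x:x+w],None,fx=k,fy=k,interpolation=cv2.INTER_CUBIC)
E
python3 - <<'E'
from h import *
t=np.load("pics/top0.npy")[:,:,::-1];s=np.load("pics/side0.npy")[:,:,::-1]
m=np.vstack([np.hstack([tile(t,80,185),tile(t,185,152)]),np.hstack([tile(t,290,170,80,75,4)[:300].copy() if 0 else cv2.resize(t[150:240,290:370],(400,450))[0:0] if 0 else cv2.resize(t[150:240,280:400],(400,300),interpolation=cv2.INTER_CUBIC),cv2.resize(s[270:360,230:350],(400,300),interpolation=cv2.INTER_CUBIC)])])
cv2.imwrite("pics/m1.png",m)
E
```

```text
(no output)
```

View pics/m1.png

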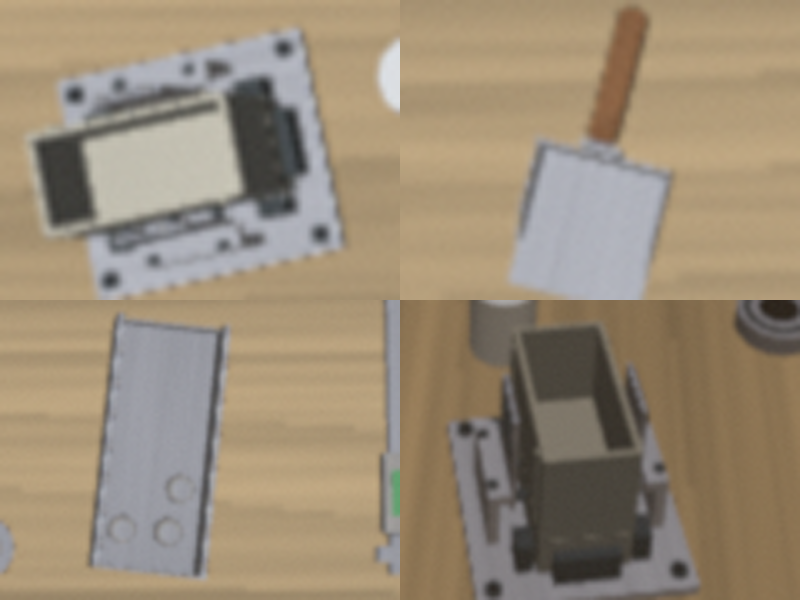

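Tiles: the cassette rim corners are at (25,135), (228,92), (247,195), (45,238) in tile 1. The dock plate corners are at (57,80), (302,30), (345,245), (100,298). The scoop handle runs (631,8)-(603,140), and its blade has back corners (540,140), (670,172) and nose corner (510,283). The trough corners are (118,315), (227,328), (203,577), (91,567), with balls at (121,528), (168,530) and (180,488).

Run:
```python
from h import *
t=np.load("pics/top0.npy");s=np.load("pics/side0.npy")
T1=lambda p:(80+(p[0]+.5)/5-.5,185+(p[1]+.5)/5-.5)
T2=lambda p:(185+(p[0]-400+.5)/5-.5,152+(p[1]+.5)/5-.5)
T3=lambda p:(280+(p[0]+.5)*.3-.5,150+(p[1]-300+.5)*.3-.5)
T4=lambda p:(230+(p[0]-400+.5)*.3-.5,270+(p[1]-300+.5)*.3-.5)
def show(name,pts,z,T):
    P=np.array([onz("top",T(p),z) for p in pts]);print(name,P[:,:2].tolist() and P[:,:2].round(4).tolist(),"mean",P.mean(0)[:2],"sides",[round(float(np.linalg.norm(P[i]-P[i-1])),4) for i in range(len(P))])
    return P
show("rim",[(25,135),(228,92),(247,195),(45,238)],.088,T1)
show("dock",[(57,80),(302,30),(345,245),(100,298)],.008,T1)
show("trough",[(118,315),(227,328),(203,577),(91,567)],.040,T3)
show("balls",[(121,528),(168,530),(180,488)],.022,T3)
show("bladeback",[(540,140),(670,172)],.034,T2);show("nose",[(510,283)],.0,T2)
hsv=cv2.cvtColor(t,cv2.COLOR_RGB2HSV)
# handle
a=t.astype(int)
m=((a[:,:,0]-a[:,:,2]>45)&(a[:,:,0]<150)&(hsv[:,:,1]>110)).astype(np.uint8)
m[:,:210]=0;m[:,245:]=0;m[:150]=0;m[188:]=0
c=max(cv2.findContours(m,0,2)[0],key=cv2.contourArea);r=cv2.minAreaRect(c);print(r)
b=cv2.boxPoints(r);print([onz("top",p,.055)[:2] for p in b])
print("handle ctr",onz("top",r[0],.055))
# grey masks
g=((hsv[:,:,1]<45)&(hsv[:,:,2]>80)).astype(np.uint8)
for nm,x0,x1,y0,y1,z in(("dock",80,155,185,250,.008),("blade",200,245,175,220,.001),("trough",300,352,150,238,.04)):
    k=np.zeros_like(g);k[y0:y1,x0:x1]=g[y0:y1,x0:x1]
    k=cv2.morphologyEx(k,cv2.MORPH_CLOSE,np.ones((3,3)))
    c=max(cv2.findContours(k,0,2)[0],key=cv2.contourArea);r=cv2.minAreaRect(c);print(nm,r,[onz("top",p,z)[:2].round(4).tolist() for p in cv2.boxPoints(r)])
# cassette two-view: rim corners in side: back-left(512,330) back-right(602,322) front-right(640,458) front-left(540,460)
for A,B in(((228,92),(512,330)),((247,195),(602,323)),((45,238),(641,457)),((25,135),(541,461))):
    print(two(T1(A),T4(B)))
```

```text
rim [[0.5008, 0.3057], [0.5189, 0.2133], [0.4721, 0.2042], [0.454, 0.2959]] mean [0.4864 0.2548] sides [0.0478, 0.0942, 0.0477, 0.0934]
dock [[0.5296, 0.327], [0.5526, 0.2046], [0.4457, 0.1827], [0.4214, 0.3041]] mean [0.4873 0.2546] sides [0.1106, 0.1245, 0.1092, 0.1237]
trough [[0.6317, -0.2283], [0.621, -0.3067], [0.4423, -0.2839], [0.4506, -0.2043]] mean [ 0.5364 -0.2558] sides [0.1827, 0.0791, 0.1801, 0.08]
balls [[0.4779, -0.2293], [0.476, -0.2634], [0.5064, -0.2731]] mean [ 0.4868 -0.2552] sides [0.0523, 0.0342, 0.032]
bladeback [[0.5747, 0.0202], [0.5581, -0.0426]] mean [ 0.5664 -0.0112] sides [0.065, 0.065]
nose [[0.5065, 0.0398]] mean [0.5065 0.0398] sides [0.0]
((228.18882751464844, 166.41702270507812), (5.217668533325195, 25.959510803222656), 14.931418418884277)
[array([ 0.5753, -0.0053]), array([ 0.6349, -0.0218]), array([ 0.6315, -0.0338]), array([ 0.5719, -0.0172])]
handle ctr [ 0.6033 -0.0195  0.055 ]
dock ((115.96785736083984, 218.2101593017578), (45.45637893676758, 58.827701568603516), 77.6609115600586) [[0.5257, 0.3485], [0.5548, 0.205], [0.4443, 0.1803], [0.4155, 0.3226]]
blade ((222.2941436767578, 195.8235321044922), (28.134132385253906, 32.01470184326172), 14.03624439239502) [[0.5072, 0.0442], [0.5849, 0.0242], [0.5666, -0.0442], [0.4891, -0.0238]]
trough ((327.7794189453125, 193.63233947753906), (35.15721130371094, 76.62556457519531), 5.906141757965088) [[0.4502, -0.2029], [0.6328, -0.2264], [0.6226, -0.3102], [0.4404, -0.2857]]
(array([0.5195, 0.2142, 0.0852]), np.float64(0.0009702343309445694))
(array([0.4724, 0.2051, 0.0855]), np.float64(0.0006481349473550156))
(array([0.4545, 0.2968, 0.0859]), np.float64(0.0010554054239239909))
(array([0.5015, 0.3055, 0.0884]), np.float64(0.0015099511475894266))
```

The manual's scale: shifts go in shares of 0.6 m and turns go in shares of 2 pi rad. Converting my numbers, 0.53 m is 0.8833, -0.212 m is -0.3533.

```bash
python3 jog.py '[[0, 0, 0, 0.0917, -0.0367, 0, 0.05], [0, 0, 0, 0.1833, -0.0733, 0, 0.05], [0, 0, 0, 0.275, -0.11, 0.0167, 0.05], [0, 0, 0, 0.3667, -0.1467, 0.0333, 0.05], [0, 0, 0, 0.4583, -0.1833, 0.0667, 0.05], [0, 0, 0, 0.55, -0.22, 0.0917, 0.05], [0, 0, 0, 0.6417, -0.2567, 0.1167, 0.05], [0, 0, 0, 0.7333, -0.2933, 0.1417, 0.05], [0, 0, 0, 0.825, -0.33, 0.1667, 0.05], [0, 0, 0, 0.8833, -0.3533, 0.1667, 0.05]]'; python3 -c "
from h import *
o=bot.get_obs();print(o['joint_pos']);p,R=pose();print(p,R.as_matrix())
for y in(-15,165): print(rel([.602,-.020,.0333],Ro.from_euler('z',y,degrees=True)*Ro.from_euler('x',np.pi)))"
```

```text
clock: 1.35
eef_pos: [0.6029, -0.0173, 0.1288]
tool_rot: [0.973, 0.231, -0.002, -0.001]
ft_force: [-0.2, -0.8, 1.5]
grip_width: 0.0496
grasp_force: 0.0
[-0.0289  0.5049  0.1223  1.192   0.0002  2.6457]
[ 0.6029 -0.0173  0.1288] [[ 0.8929  0.4502 -0.0038]
 [ 0.4502 -0.8929  0.0003]
 [-0.0033 -0.002  -1.    ]]
(array([-0.0017,  0.0022,  0.0956]), array([-0.0007,  0.0039,  0.7288]))
(array([-0.0017,  0.0022,  0.0956]), array([-0.0049, -0.0009, -2.4128]))
```

In the tool's units: -1.85 rad is -0.2944.

```bash
python3 jog.py '[[0, 0, -0.0294, 0, 0, 0, 0.04], [0, 0, -0.0589, 0, 0, 0, 0.04], [0, 0, -0.0883, 0, 0, 0, 0.04], [0, 0, -0.1178, 0, 0, 0, 0.04], [0, 0, -0.1472, 0, 0, 0, 0.04], [0, 0, -0.1767, 0, 0, 0, 0.04], [0, 0, -0.2061, 0, 0, 0, 0.04], [0, 0, -0.2355, 0, 0, 0, 0.04], [0, 0, -0.265, 0, 0, 0, 0.04], [0, 0, -0.2944, 0, 0, 0, 0.04]]' | tail -1; python3 jog.py '[[0, 0, -0.0294, 0, 0, 0, 0.04], [0, 0, -0.0589, 0, 0, 0, 0.04], [0, 0, -0.0883, 0, 0, 0, 0.04], [0, 0, -0.0896, 0, 0, 0, 0.04]]';python3 - <<'E'
from h import *
o=bot.get_obs();print(o['joint_pos'])
print(rel([.602,-.020,.0333],Ro.from_euler('z',165,degrees=True)*Ro.from_euler('x',np.pi)))
t=cam.camera("top")[:,:,::-1];s=cam.camera("side")[:,:,::-1]
m=np.hstack([tile(t,180,125,80,120,5),tile(s,215,165,80,120,5)])
cv2.imwrite("pics/m2.png",m)
E
```

```text
grasp_force: 0.0
clock: 3.1
eef_pos: [0.6025, -0.0199, 0.1307]
tool_rot: [0.132, 0.991, -0.0, -0.001]
ft_force: [-0.8, 0.0, -0.4]
grip_width: 0.0397
grasp_force: 0.0
[-0.033   0.5009  0.1207  1.1919  0.      0.2326]
(array([ 0.0003, -0.0002,  0.0974]), array([-0.0003, -0.0012, -0.0037]))
```

View pics/m2.png

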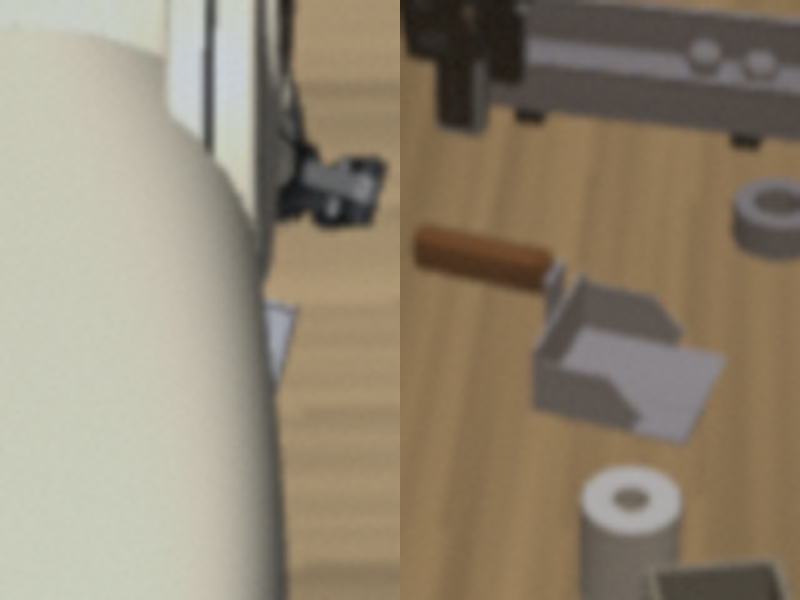

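The arm hides the top view. In the side tile the fingers are at (470,100) above the handle (415-550,250), aligned along it. I descend and close.

In the tool's units: 0.0974 m is 0.1623, 0.085 m is 0.1417.

```bash
python3 jog.py '[[0, 0, 0, 0, 0, 0.075, 0.04], [0, 0, 0, 0, 0, 0.1417, 0.04], [0, 0, 0, 0, 0, 0.1623, 0.04], [0, 0, 0, 0, 0, 0.1623, 0.04], [0, 0, 0, 0, 0, 0.1623, 0.005], [0, 0, 0, 0, 0, 0.1623, 0.005], [0, 0, 0, 0, 0, 0.1623, 0.005], [0, 0, 0, 0, 0, 0.1623, 0.005]]'
```

```text
clock: 4.2
eef_pos: [0.6046, -0.0199, 0.0359]
tool_rot: [0.132, 0.991, 0.0, 0.002]
ft_force: [0.5, -0.3, 6.8]
grip_width: 0.013
grasp_force: 61.9
```

In the tool's units: -0.1 m is -0.1667, -0.09 m is -0.15.

```bash
python3 jog.py '[[0, 0, 0, 0, 0, -0.075, 0.005], [0, 0, 0, 0, 0, -0.15, 0.005], [0, 0, 0, 0, 0, -0.1667, 0.005], [0, 0, 0, 0, 0, -0.1667, 0.005]]'
python3 - <<'E'
from h import *
print(rel([.638,-.269,.125],Ro.from_euler('z',172.6,degrees=True)*Ro.from_euler('x',np.pi)))
s=cam.camera("side")[:,:,::-1];t=cam.camera("top")[:,:,::-1]
cv2.imwrite("pics/m3.png",np.vstack([tile(s,190,130,130,90,5),tile(t,190,150,130,25,5)]))
E
```

```text
clock: 4.7
eef_pos: [0.603, -0.0199, 0.1341]
tool_rot: [0.132, 0.991, 0.0, 0.0]
ft_force: [-0.5, -0.3, -1.8]
grip_width: 0.0128
grasp_force: 61.1
(array([-0.0988, -0.2313,  0.0091]), array([ 0.0001,  0.0008, -0.1347]))
```

View pics/m3.png

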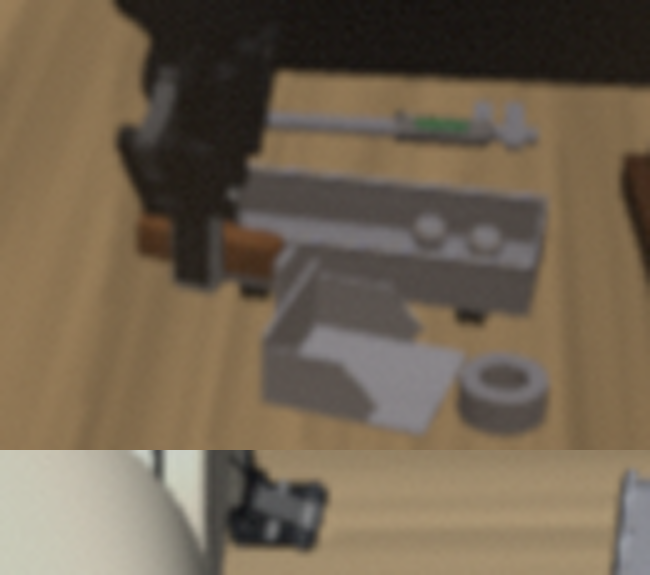

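Side tile: the scoop is held level. The handle spans (138-285, 240), the fingers are at x≈197, and the nose corners are at (466,352) and (425,433).

Run:
```python
from h import *
p,R=pose();u=np.array([np.cos(np.radians(-15)),np.sin(np.radians(-15)),0]);v=np.array([-u[1],u[0],0])
for q,z in(((466,352),.0985),((425,433),.0985),((263,405),.0985)):
    X=onz("side",((q[0]+.5)/5-.5+190,(q[1]+.5)/5-.5+130),z);print(X,"along",(X-p)@u,"lat",(X-p)@v)
```

```text
[ 0.4881 -0.0275  0.0985] along -0.10754316856753417 lat -0.03668973851628382
[0.5048 0.0379 0.0985] along -0.1083656840697406 lat 0.03075351735445278
[0.574  0.0233 0.0985] along -0.037766195432135496 lat 0.03455111352236024
```

In the tool's units: -0.2313 m is -0.3855, -0.184 m is -0.3067, -0.1347 rad is -0.0214.

```bash
python3 jog.py '[[0, 0, 0, 0, 0, -0.0333, 0.005], [0, 0, -0.0048, -0.0333, -0.0767, -0.0333, 0.005], [0, 0, -0.0095, -0.0667, -0.1533, -0.0333, 0.005], [0, 0, -0.0143, -0.1, -0.23, -0.0333, 0.005], [0, 0, -0.0191, -0.1333, -0.3067, -0.0333, 0.005], [0, 0, -0.0214, -0.1647, -0.3855, -0.0167, 0.005], [0, 0, -0.0214, -0.1647, -0.3855, 0, 0.005], [0, 0, -0.0214, -0.1647, -0.3855, 0, 0.005], [0, 0, -0.0214, -0.1647, -0.3855, 0, 0.005]]'
python3 - <<'E'
from h import *
s=cam.camera("side")[:,:,::-1];t=cam.camera("top")[:,:,::-1]
cv2.imwrite("pics/m4.png",np.hstack([tile(s,220,110,80,100,5),tile(t,295,145,80,100,5)]))
E
```

```text
clock: 5.92
eef_pos: [0.6377, -0.2674, 0.1332]
tool_rot: [0.064, 0.998, 0.0, -0.001]
ft_force: [0.5, -1.1, -1.2]
grip_width: 0.0129
grasp_force: 61.0
```

View pics/m4.png

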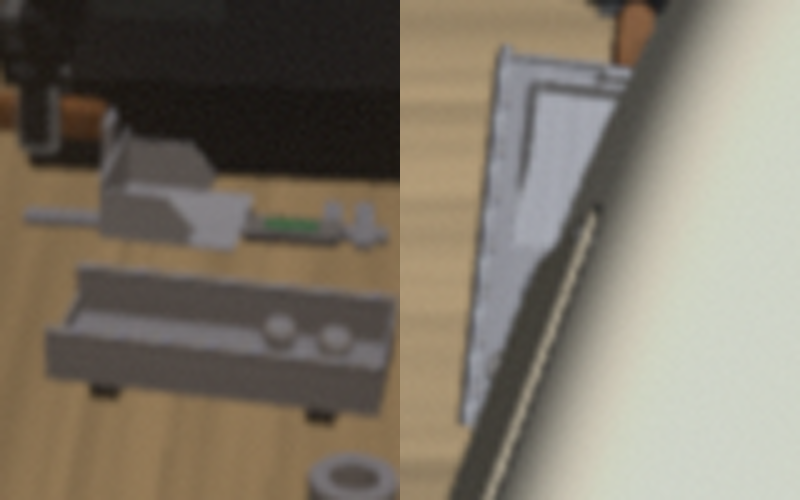

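The scoop hovers behind the balls. Side tile: nose corners (255,198) and (236,250), back bottom-left (97,235). Top tile: scoop back-left rim (531,88), trough left wall (500,48)-(462,420).

Run:
```python
from h import *
p,R=pose();a=np.radians(-7.4);u=np.array([np.cos(a),np.sin(a),0]);v=np.array([-u[1],u[0],0]);c=np.array([.5364,-.2558,0])
def out(n,X):print(n,X,"trough x %.4f y %.4f"%((X-c)@u,(X-c)@v))
S=lambda q:((q[0]+.5)/5-.5+220,(q[1]+.5)/5-.5+110)
T=lambda q:((q[0]-400+.5)/5-.5+295,(q[1]+.5)/5-.5+145)
b=p[2]-.0355
for q in((255,198),(236,250),(97,235)): out("scoop",onz("side",S(q),b))
out("scoop back L top",onz("top",T((531,86)),b+.034))
out("tcp",p)
for q in((46,330),(380,413),(396,298),(78,267)): out("trough rim side",onz("side",S(q),.040))
for q in((500,48),(462,420)): out("trough rim top",onz("top",T(q),.040))
for q in((282,331),(335,340)): out("ball side",onz("side",S(q),.022))
```

```text
scoop [ 0.5233 -0.2854  0.0989] trough x -0.0092 y -0.0311
scoop [ 0.5312 -0.2213  0.0989] trough x -0.0096 y 0.0335
scoop [ 0.605  -0.2312  0.0989] trough x 0.0648 y 0.0332
scoop back L top [ 0.5995 -0.2256  0.1329] trough x 0.0587 y 0.0381
tcp [ 0.6383 -0.2676  0.1344] trough x 0.1026 y 0.0015
trough rim side [ 0.6327 -0.2316  0.04  ] trough x 0.0924 y 0.0364
trough rim side [ 0.4531 -0.1617  0.04  ] trough x -0.0947 y 0.0826
trough rim side [ 0.4418 -0.2882  0.04  ] trough x -0.0897 y -0.0443
trough rim side [ 0.623  -0.3075  0.04  ] trough x 0.0926 y -0.0401
trough rim top [ 0.6316 -0.2272  0.04  ] trough x 0.0908 y 0.0406
trough rim top [ 0.4533 -0.2045  0.04  ] trough x -0.0890 y 0.0401
ball side [ 0.5047 -0.2761  0.022 ] trough x -0.0289 y -0.0242
ball side [ 0.4749 -0.2687  0.022 ] trough x -0.0593 y -0.0207
```

In the tool's units: 0.08 m is 0.1333, 0.076 m is 0.1267, -0.05 rad is -0.008.

```bash
python3 jog.py '[[0, 0, 0, 0, -0.0042, 0, 0.005], [0, 0, 0, 0, -0.0042, 0.0333, 0.005], [0, 0, 0, 0, -0.0042, 0.0667, 0.005], [0, 0, 0, 0, -0.0042, 0.0917, 0.005], [0, -0.0032, 0, 0, -0.0042, 0.1133, 0.005], [0, -0.0064, 0, 0, -0.0042, 0.1267, 0.005], [0, -0.008, 0, 0, -0.0042, 0.1333, 0.005], [0, -0.008, 0, 0, -0.0042, 0.1333, 0.005]]'
python3 - <<'E'
from h import *
s=cam.camera("side")[:,:,::-1];cv2.imwrite("pics/m5.png",tile(s,220,140,100,70,6))
E
```

```text
clock: 7.02
eef_pos: [0.6375, -0.2714, 0.0541]
tool_rot: [0.064, 0.998, -0.002, 0.025]
ft_force: [0.1, 0.4, -1.1]
grip_width: 0.0126
grasp_force: 61.1
```

View pics/m5.png

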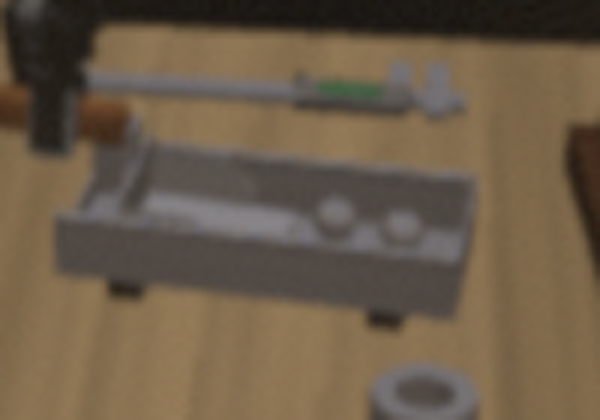

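The scoop is inside the trough between the walls, nose around x=295; two balls show at (335,213) and (402,227). I lower it onto the floor and push toward the near wall.

In the tool's units: 0.003 m is 0.005, 0.002 m is 0.0033.

```bash
python3 jog.py '[[0, 0, 0, 0, 0, 0.0033, 0.005], [0, 0, 0, 0, 0, 0.005, 0.005], [0, 0, 0, 0, 0, 0.005, 0.005]]'; python3 jog.py '[[0, 0, 0, 0.0117, 0, -0.0005, 0.005], [0, 0, 0, 0.0233, 0, -0.0012, 0.005], [0, 0, 0, 0.035, 0, -0.0017, 0.005], [0, 0, 0, 0.0467, 0, -0.0023, 0.005], [0, 0, 0, 0.0583, 0, -0.0028, 0.005], [0, 0, 0, 0.07, 0, -0.0035, 0.005], [0, 0, 0, 0.0817, 0, -0.004, 0.005], [0, 0, 0, 0.0917, 0, -0.0045, 0.005]]'
```

```text
clock: 7.45
eef_pos: [0.6389, -0.2718, 0.0523]
tool_rot: [0.064, 0.998, -0.002, 0.026]
ft_force: [1.7, -0.7, 4.6]
grip_width: 0.013
grasp_force: 61.9
clock: 8.45
eef_pos: [0.5853, -0.2651, 0.0528]
tool_rot: [0.064, 0.998, -0.002, 0.028]
ft_force: [4.3, -1.0, 5.2]
grip_width: 0.0126
grasp_force: 62.0
```

In the tool's units: 0.027 m is 0.045, -0.0012 m is -0.002.

```bash
python3 jog.py '[[0, 0, 0, 0.0067, 0, -0.0003, 0.005], [0, 0, 0, 0.0133, 0, -0.0007, 0.005], [0, 0, 0, 0.02, 0, -0.001, 0.005], [0, 0, 0, 0.0267, 0, -0.0013, 0.005], [0, 0, 0, 0.0317, 0, -0.0017, 0.005], [0, 0, 0, 0.0367, 0, -0.0018, 0.005], [0, 0, 0, 0.0417, 0, -0.002, 0.005], [0, 0, 0, 0.045, 0, -0.0022, 0.005]]'
python3 - <<'E'
from h import *
s=cam.camera("side")[:,:,::-1];cv2.imwrite("pics/m6.png",np.hstack([tile(s,255,145,65,60,6),tile(cam.camera("top")[:,:,::-1],290,185,65,60,6)]))
E
```

```text
clock: 9.45
eef_pos: [0.5593, -0.2618, 0.053]
tool_rot: [0.064, 0.998, -0.003, 0.029]
ft_force: [4.6, -0.8, 5.8]
grip_width: 0.0129
grasp_force: 61.9
```

View pics/m6.png

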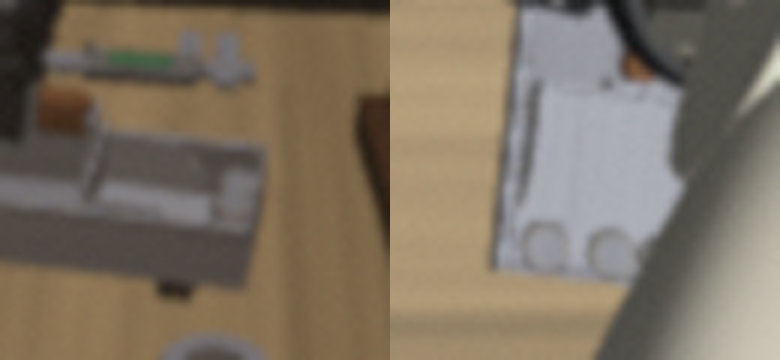

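Top tile: balls lie side by side at the near wall at (545,245), (612,252), (650,258), with the blade reaching under them. I press to the wall, then tilt the nose up against it.

In the tool's units: 0.004 m is 0.0067, 0.002 m is 0.0033.

```bash
python3 jog.py '[[0, 0, 0, 0.0033, 0, 0, 0.005], [0, 0, 0, 0.0067, 0, 0, 0.005], [0, 0, 0, 0.0067, 0, 0, 0.005]]';  python3 jog.py '[[0, 0.008, 0, -0.0017, 0, 0.004, 0.005], [0, 0.0159, 0, -0.0033, 0, 0.0078, 0.005], [0, 0.0239, 0, -0.005, 0, 0.0117, 0.005], [0, 0.0318, 0, -0.0067, 0, 0.0157, 0.005], [0, 0.0398, 0, -0.0092, 0, 0.0197, 0.005], [0, 0.0398, 0, -0.0092, 0, 0.0197, 0.005], [0, 0.0398, 0, -0.0092, 0, 0.0197, 0.005], [0, 0.0398, 0, -0.0092, 0, 0.0197, 0.005]]'; python3 -c "
from h import *
print(bot.get_obs()['joint_pos'])"
```

```text
clock: 9.93
eef_pos: [0.5554, -0.2614, 0.0529]
tool_rot: [0.064, 0.998, -0.003, 0.029]
ft_force: [5.8, -1.5, 6.7]
grip_width: 0.0131
grasp_force: 62.0
clock: 10.92
eef_pos: [0.5613, -0.2618, 0.0404]
tool_rot: [0.064, 0.993, 0.006, -0.096]
ft_force: [6.6, -1.3, 4.6]
grip_width: 0.0131
grasp_force: 62.1
[-0.4099  0.7538  0.3053  1.308  -0.0543 -0.2761]
```

In the tool's units: -0.08 m is -0.1333, -0.07 m is -0.1167, 0.1 rad is 0.0159.

```bash
python3 jog.py '[[0, 0, 0, -0.005, 0, -0.01, 0.005], [0, 0, 0, -0.0033, 0, -0.0267, 0.005], [0, 0.0048, 0, 0, 0, -0.05, 0.005], [0, 0.0095, 0, 0.005, 0, -0.0833, 0.005], [0, 0.0159, 0, 0.01, 0, -0.1167, 0.005], [0, 0.0159, 0, 0.0117, 0, -0.1333, 0.005], [0, 0.0159, 0, 0.0117, 0, -0.1333, 0.005]]'
python3 - <<'E'
from h import *
print(bot.get_obs()['ft_force'])
s=cam.camera("side")[:,:,::-1];t=cam.camera("top")[:,:,::-1];cv2.imwrite("pics/m7.png",np.hstack([tile(s,235,105,80,100,5),tile(t,290,145,80,100,5)]))
E
```

```text
clock: 11.8
eef_pos: [0.5675, -0.2624, 0.1192]
tool_rot: [0.064, 0.987, 0.01, -0.149]
ft_force: [0.3, 0.4, -2.1]
grip_width: 0.0128
grasp_force: 60.9
[ 0.3428  0.3589 -2.1133]
```

View pics/m7.png

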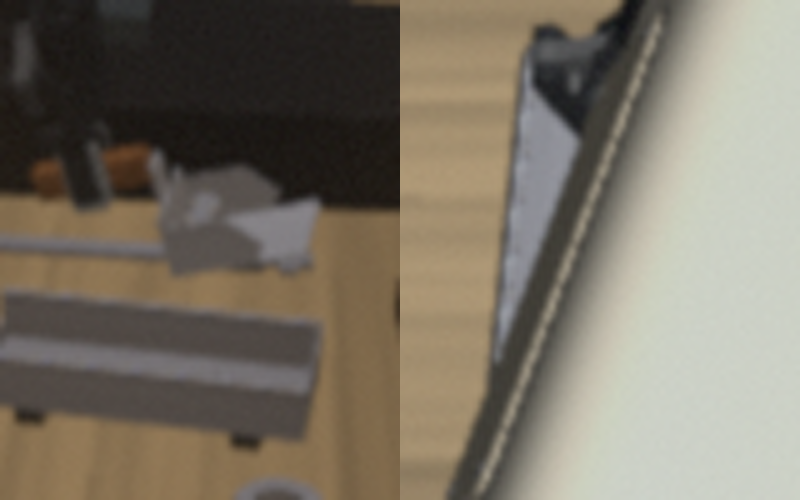

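Trough strip is empty (floor visible 0-315 at row ~365 in the side tile), scoop nose-up with nothing at the nose edge; the balls are behind its side wall. Next: travel to the cassette.

```bash
cat >> h.py <<'E'
def So(yaw,th): return Ro.from_euler('z',yaw,degrees=True)*Ro.from_euler('y',th)*Ro.from_euler('y',np.pi)
CA=np.array([.4868,.2547]);CY=11.0
def pour(nx,nz,th):
    e=np.array([np.cos(np.radians(CY)),np.sin(np.radians(CY))])
    x=nx+.110*np.cos(th)+.0355*np.sin(th); z=nz+.0355*np.cos(th)-.110*np.sin(th)
    return np.r_[CA+x*e,z],So(CY,th)
E
python3 - <<'E'
from h import *
print(rel(pose()[0]+[0,0,.08],pose()[1])[0]); print(rel([*pour(.02,.1,.3)[0][:2],.2],So(CY,.3)))
E
```

```text
[ 0.0237  0.     -0.0764]
(array([ 0.0407,  0.5451, -0.0728]), array([ 0.0954, -0.0009, -0.3068]))
```

The manual's scale: shifts go in shares of 0.6 m and turns go in shares of 2 pi rad. Converting my numbers, 0.37 m is 0.6167, 0.335 m is 0.5583, -0.25 rad is -0.0398.

```bash
python3 jog.py '[[0, 0, 0, 0.0167, 0, -0.05, 0.005], [0, 0, 0, 0.0333, 0.025, -0.1, 0.005], [0.0016, 0, -0.0048, 0.04, 0.075, -0.125, 0.005], [0.0032, 0, -0.0095, 0.0433, 0.15, -0.125, 0.005], [0.0048, 0, -0.0143, 0.0467, 0.2333, -0.125, 0.005], [0.0064, 0, -0.0191, 0.05, 0.3167, -0.125, 0.005], [0.008, 0, -0.0239, 0.0533, 0.4, -0.125, 0.005], [0.0095, 0, -0.0286, 0.0567, 0.4833, -0.125, 0.005], [0.0108, 0, -0.035, 0.06, 0.5583, -0.125, 0.005], [0.0119, 0, -0.0398, 0.0633, 0.6167, -0.1233, 0.005]]'
python3 - <<'E'
from h import *
print(rel([*pour(.02,.1,.3)[0][:2],.2],So(CY,.3)))
E
```

```text
clock: 13.15
eef_pos: [0.6, 0.1083, 0.2]
tool_rot: [-0.066, 0.986, -0.009, -0.15]
ft_force: [-0.7, -0.2, -2.6]
grip_width: 0.0126
grasp_force: 60.9
(array([-0.041 ,  0.168 , -0.0123]), array([ 0.0192, -0.0011, -0.0545]))
```

In the tool's units: 0.168 m is 0.28, -0.041 m is -0.0683, -0.0545 rad is -0.0087.

```bash
python3 jog.py '[[0.0006, 0, -0.0016, -0.0167, 0.0667, -0.005, 0.005], [0.0013, 0, -0.0032, -0.0333, 0.1333, -0.01, 0.005], [0.0021, 0, -0.0056, -0.05, 0.2, -0.015, 0.005], [0.003, 0, -0.008, -0.0617, 0.25, -0.0205, 0.005], [0.003, 0, -0.0087, -0.0683, 0.28, -0.0205, 0.005], [0.003, 0, -0.0087, -0.0683, 0.28, -0.0205, 0.005]]'
python3 - <<'E'
from h import *
print(rel(*pour(.02,.1,.3)),rel(*pour(.012,.093,.05)))
E
```

```text
clock: 13.9
eef_pos: [0.6204, 0.28, 0.1989]
tool_rot: [-0.095, 0.984, -0.015, -0.15]
ft_force: [0.6, 0.2, -2.0]
grip_width: 0.0131
grasp_force: 60.9
(array([-0.0286,  0.0008,  0.0932]), array([-0.0006, -0.0019, -0.    ])) (array([-0.0108,  0.0007,  0.0761]), array([-0.0006, -0.2519,  0.0001]))
```

In the tool's units: 0.0761 m is 0.1268, 0.07 m is 0.1167, -0.25 rad is -0.0398.

```bash
python3 jog.py '[[0, -0.0095, 0, -0.005, 0.0012, 0.0333, 0.005], [0, -0.0191, 0, -0.01, 0.0012, 0.0667, 0.005], [0, -0.0286, 0, -0.015, 0.0012, 0.0967, 0.005], [0, -0.035, 0, -0.018, 0.0012, 0.1167, 0.005], [0, -0.0398, 0, -0.018, 0.0012, 0.1268, 0.005], [0, -0.0398, 0, -0.018, 0.0012, 0.1268, 0.005]]'
python3 - <<'E'
from h import *
print(rel(*pour(.012,.093,.05)))
for th in(0,-.05,-.1,-.15,-.2,-.25,-.3,-.35): print(th,rel(*pour(.012,.093,th)))
E
```

```text
clock: 14.65
eef_pos: [0.6074, 0.2749, 0.1246]
tool_rot: [-0.094, 0.995, -0.003, -0.026]
ft_force: [0.3, 0.8, -1.2]
grip_width: 0.0126
grasp_force: 60.8
(array([-0.0015,  0.0032,  0.0016]), array([-0.0008, -0.0023, -0.0039]))
0 (array([ 0.0004,  0.0031, -0.0038]), array([-0.0009, -0.0523, -0.0038]))
-0.05 (array([ 0.0026,  0.0031, -0.0092]), array([-0.001 , -0.1023, -0.0038]))
-0.1 (array([ 0.0051,  0.0031, -0.0144]), array([-0.0011, -0.1523, -0.0038]))
-0.15 (array([ 0.0078,  0.0031, -0.0195]), array([-0.0012, -0.2023, -0.0038]))
-0.2 (array([ 0.0108,  0.0031, -0.0245]), array([-0.0013, -0.2523, -0.0037]))
-0.25 (array([ 0.014 ,  0.0031, -0.0293]), array([-0.0014, -0.3023, -0.0037]))
-0.3 (array([ 0.0174,  0.0031, -0.0339]), array([-0.0014, -0.3523, -0.0037]))
-0.35 (array([ 0.0211,  0.003 , -0.0384]), array([-0.0015, -0.4023, -0.0036]))
```

In the tool's units: -0.0384 m is -0.064, -0.0339 m is -0.0565, -0.05 rad is -0.008.

```bash
python3 jog.py '[[0, -0.008, 0, 0.0007, 0.0033, -0.0063, 0.005], [0, -0.0159, 0, 0.0043, 0.0033, -0.0153, 0.005], [0, -0.0239, 0, 0.0085, 0.0033, -0.024, 0.005], [0, -0.0318, 0, 0.013, 0.0033, -0.0325, 0.005], [0, -0.0398, 0, 0.018, 0.0033, -0.0408, 0.005], [0, -0.0477, 0, 0.0233, 0.0033, -0.0488, 0.005], [0, -0.0557, 0, 0.029, 0.0033, -0.0565, 0.005], [0, -0.0637, 0, 0.0352, 0.0033, -0.064, 0.005]]'
python3 - <<'E'
from h import *
for th in(-.45,-.55,-.65): print(th,rel(*pour(.010,.090,th)))
E
```

```text
clock: 15.65
eef_pos: [0.5899, 0.2744, 0.1652]
tool_rot: [-0.093, 0.98, 0.016, 0.174]
ft_force: [0.1, -0.5, -0.7]
grip_width: 0.0128
grasp_force: 61.0
-0.45 (array([ 0.0091,  0.0003, -0.0083]), array([-0.0015, -0.0981, -0.0034]))
-0.55 (array([ 0.0142,  0.0003, -0.0186]), array([-0.0017, -0.1981, -0.0033]))
-0.65 (array([ 0.0203,  0.0002, -0.0284]), array([-0.0018, -0.2981, -0.0032]))
```

In the tool's units: -0.09 m is -0.15, -0.06 m is -0.1, -0.3 rad is -0.0477.

```bash
python3 jog.py '[[0, -0.0159, 0, 0.0152, 0, -0.0138, 0.005], [0, -0.0318, 0, 0.0237, 0, -0.031, 0.005], [0, -0.0477, 0, 0.0338, 0, -0.0473, 0.005], [0, -0.0477, 0, 0.0338, 0, -0.0473, 0.005], [0, -0.0477, 0, 0.0338, 0, -0.0473, 0.005], [0, -0.0398, 0, 0, 0, -0.1, 0.005], [0, -0.0239, 0, -0.0333, 0, -0.15, 0.005], [0, -0.008, 0, -0.05, 0, -0.15, 0.005]]'
python3 - <<'E'
from h import *
s=cam.camera("side")[:,:,::-1];np.save("pics/s8.npy",s)
g=cv2.cvtColor(s,cv2.COLOR_BGR2GRAY)
# cassette inner floor & balls: look for circles in the mouth region
pts=np.array([proj("side",[*(CA+np.array([[np.cos(.192),-np.sin(.192)],[np.sin(.192),np.cos(.192)]])@q),.088]) for q in([.021,.043],[.021,-.043],[-.021,-.043],[-.021,.043])]);print(pts)
c0=cv2.imread("pics/side0.png");s0=np.load("pics/side0.npy")[:,:,::-1]
d=cv2.absdiff(s,s0).max(2);m=np.zeros_like(g);cv2.fillPoly(m,[pts.astype(int)],1);print("changed px in mouth",((d>25)&(m>0)).sum(),m.sum())
# trough
q=np.array([proj("side",[.5364+x*.9917+y*.1288,-.2558-x*.1288+y*.9917,.022]) for x,y in((-.08,0),(-.08,-.03),(-.08,.03))]);print(q)
print(rel(pose()[0]+[0.03,-.1,.05],So(0,0)))
cv2.imwrite("pics/m8.png",np.hstack([tile(s,225,230,100,120,4),tile(s,225,110,100,120,4)]))
E
```

```text
clock: 16.65
eef_pos: [0.5911, 0.2763, 0.2661]
tool_rot: [-0.092, 0.975, 0.021, 0.201]
ft_force: [0.6, 0.5, -2.0]
grip_width: 0.013
grasp_force: 61.0
[[273.9704 316.0127]
 [265.7486 278.4917]
 [289.3909 276.7584]
 [300.1003 313.8185]]
changed px in mouth 16 1043
[[293.1139 182.0203]
 [294.3476 176.8413]
 [291.8259 187.4275]]
(array([-0.0298, -0.1037, -0.042 ]), array([0.0409, 0.4037, 0.1841]))
```

View pics/m8.png

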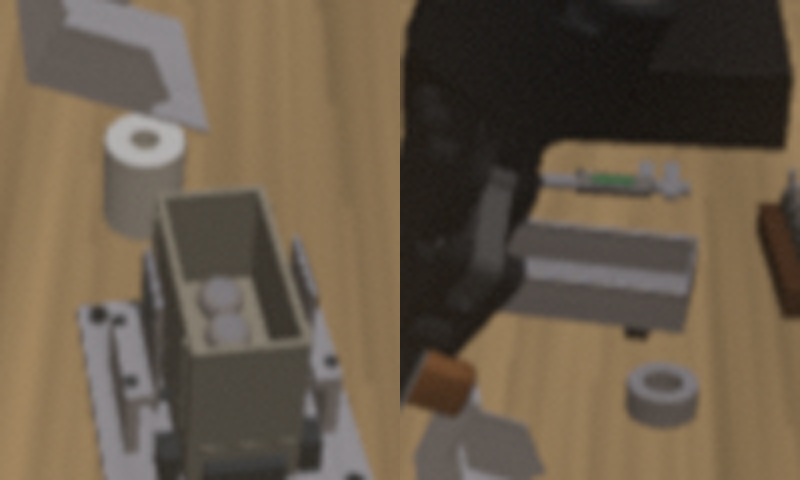

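Two balls are visible in the cassette at (220,297) and (228,330); a third would be hidden by the near wall. The trough is empty and no stray ball shows. I move away with the scoop and check with the top camera numerically.

Run:
```python
from h import *
print(rel([.6046,-.0199,.10],So(-15,0)))
```

```text
(array([ 0.1058, -0.2937,  0.1338]), array([0.0938, 0.3977, 0.4423]))
```

In the tool's units: -0.2937 m is -0.4895, 0.1058 m is 0.1763, 0.276 rad is 0.0439.

```bash
python3 jog.py '[[0.0016, 0.008, 0.0088, 0.0217, -0.0617, 0.02, 0.005], [0.0037, 0.0159, 0.0175, 0.0433, -0.1217, 0.0417, 0.005], [0.0056, 0.0239, 0.0263, 0.0667, -0.1833, 0.0667, 0.005], [0.0075, 0.0318, 0.035, 0.0883, -0.245, 0.1, 0.005], [0.0094, 0.0398, 0.0439, 0.11, -0.3067, 0.1333, 0.005], [0.0111, 0.0477, 0.0525, 0.1333, -0.3667, 0.1667, 0.005], [0.0131, 0.0557, 0.0616, 0.155, -0.4283, 0.195, 0.005], [0.0149, 0.0633, 0.0704, 0.1763, -0.4895, 0.223, 0.005], [0.0149, 0.0633, 0.0704, 0.1763, -0.4895, 0.223, 0.005]]'
python3 - <<'E'
from h import *
print(rel([.6046,-.0199,.0355],So(-15,0)))
t=cam.camera("top")[:,:,::-1];np.save("pics/t9.npy",t);t0=np.load("pics/top0.npy")[:,:,::-1]
c=t[205:235,80:135];k=cv2.resize(cv2.cvtColor(c,cv2.COLOR_BGR2GRAY),None,fx=6,fy=6,interpolation=cv2.INTER_CUBIC)
C=cv2.HoughCircles(k,cv2.HOUGH_GRADIENT,1,35,param1=80,param2=12,minRadius=20,maxRadius=30)
for x,y,r in (C[0] if C is not None else []):
    X=onz("top",(80+x/6,205+y/6),.045);d=X[:2]-CA;a=np.radians(CY);print("ball",X,"cass xy",d[0]*np.cos(a)+d[1]*np.sin(a),-d[0]*np.sin(a)+d[1]*np.cos(a),r)
d=cv2.absdiff(t,t0).max(2);print((d[200:235,80:135]>20).astype(int).sum())
for r in d[203:235,80:132]: print(''.join('#' if v>30 else '+' if v>12 else '.' for v in r))
E
```

```text
clock: 17.82
eef_pos: [0.5987, -0.0254, 0.0921]
tool_rot: [0.132, 0.991, -0.003, -0.003]
ft_force: [-1.2, 0.9, -1.2]
grip_width: 0.0127
grasp_force: 61.0
(array([-0.0046,  0.0072,  0.0565]), array([-0.0059, -0.006 , -0.0028]))
ball [0.4641 0.3027 0.045 ] cass xy -0.013125960465027784 0.05139905623202856 28.0
296
+++++++.++++.....++++++.....+............++++.+.....
++.+.+..+++++....+++..++.................++++.......
++.++.++++++++...+++................+.......+.......
+++.+++++++++++.++++............++..++..............
++++++++++++++++++......+...++.......+.....++.......
+++++++++.+++++++..++...+..........++++++++++.......
+++.++++++++.++++.++........+.....++++++++++++......
++++++.+++.++++++...+....+++++++++++++++++++++......
++++++++.++++........+++.+++++++++++++++++++++......
+..++++.............+++++++++++++++++++++####++.....
++++++...........+++++++++++++++++++++++######+.....
.+++++...........+++++++++++++++######+#######+.....
+++..+...........++++++++++++++###############+.....
+++++++...........++++++######+###############+.....
+++++++...........+++++#####################
[... 209 characters left out ...]
+++++++....
..+++.+............++++########+#####+++++++++++....
.+++...............++++#######++++++++++++++.+++....
+.++.+++...........+++++####++++++++.++++++++++.....
.++++++++..........+++++++++++++++++++++......+.....
+...+++++..........++++++++.+++++++.+++.+......++++.
.++.+++++..........+++++++..+........++.+.....+++++.
++.+...++..........+++++.......+.....+++++.....+.+++
+..++++.+...........++++.....++++++...++.......++++#
.+...+.+++..+...............++++.++....+++++++..+++#
.++.+++...+++................+....+++.+++++++++.....
+++..++..........+++++..............++++++++++++..+#
++.+++++.....+..+.+++..........++.++.++++++...+...+#
+++.+..+++++++.++++++......+.++++++++++++++...+..+++
```

The difference blob is 24 px × 8 px in the cassette, exactly three ball widths in a row, so all three balls are in. I lay the scoop down.

In the tool's units: 0.0575 m is 0.0958, 0.045 m is 0.075.

```bash
python3 jog.py '[[0, 0, 0, -0.005, 0.0083, 0.0417, 0.005], [0, 0, 0, -0.0077, 0.012, 0.075, 0.005], [0, 0, 0, -0.0077, 0.012, 0.0917, 0.005], [0, 0, 0, -0.0077, 0.012, 0.0958, 0.005], [0, 0, 0, -0.0077, 0.012, 0.0958, 0.005]]'
```

```text
clock: 18.5
eef_pos: [0.6046, -0.0163, 0.0379]
tool_rot: [0.129, 0.992, -0.002, -0.001]
ft_force: [0.8, -0.1, -0.8]
grip_width: 0.013
grasp_force: 60.9
```

In the tool's units: 0.0035 m is 0.0058, 0.002 m is 0.0033.

```bash
python3 jog.py '[[0, 0, 0, 0, 0, 0.0033, 0.005], [0, 0, 0, 0, 0, 0.0058, 0.005], [0, 0, 0, 0, 0, 0.0058, 0.005]]';python3 jog.py '[[0, 0, 0, 0, 0, 0, 0.03], [0, 0, 0, 0, 0, 0, 0.04], [0, 0, 0, 0, 0, 0, 0.04], [0, 0, 0, 0, 0, -0.05, 0.04], [0, 0, 0, 0, 0, -0.1333, 0.04], [0, 0, 0, 0, 0, -0.2167, 0.06], [0, 0, 0, 0, 0, -0.2833, 0.085], [0, 0, 0, 0, 0, -0.2833, 0.085]]'
python3 - <<'E'
from h import *
print(bot.get_obs()['joint_pos'])
s=cam.camera("side");t=cam.camera("top");np.save("pics/s10.npy",s);np.save("pics/t10.npy",t)
s0=np.load("pics/side0.npy")
d=cv2.absdiff(s,s0).max(2)[200:255,210:285]
for r in d[::2]: print(''.join('#' if v>30 else '.' for v in r))
for yaw in(11,-169,101,-79): print(yaw,rel([*CA,.2],Ro.from_euler('z',yaw,degrees=True)*Ro.from_euler('x',np.pi)))
E
```

```text
clock: 18.88
eef_pos: [0.6053, -0.0166, 0.036]
tool_rot: [0.129, 0.992, -0.002, -0.0]
ft_force: [-1.8, 0.1, 7.8]
grip_width: 0.013
grasp_force: 62.4
clock: 19.88
eef_pos: [0.6072, -0.0159, 0.208]
tool_rot: [0.129, 0.992, -0.002, 0.002]
ft_force: [0.2, -0.1, -0.4]
grip_width: 0.0851
grasp_force: 0.0
[-0.0244  0.463   0.2649  1.3684 -0.0037  0.2351]
...........................................................................
...........................................................................
...........................................................................
...........................................................................
...........................................................................
...........................................................................
...........................................................................
...........................................................................
...........................................................................
..................................................................
[... 973 characters left out ...]
........................
...........................................................................
...........................................................................
...........................................................................
...........................................................................
...........................................................................
11 (array([0.1834, 0.2313, 0.003 ]), array([-0.0053,  0.0052,  2.6901]))
-169 (array([0.1834, 0.2313, 0.003 ]), array([-0.0038, -0.0039, -0.4515]))
101 (array([0.1834, 0.2313, 0.003 ]), array([-0.0057, -0.0001,  1.1193]))
-79 (array([0.1834, 0.2313, 0.003 ]), array([ 0.0001, -0.0064, -2.0223]))
```

The scoop lies exactly where it was (no pixel changed). I move over the cassette with the closing line across it.

In the tool's units: 0.2313 m is 0.3855, 0.1834 m is 0.3057, 1.119 rad is 0.1781.

```bash
python3 jog.py '[[0, 0, 0.0255, 0.0433, 0.055, 0, 0.085], [0, 0, 0.0509, 0.0867, 0.11, 0, 0.085], [0, 0, 0.0764, 0.1317, 0.165, 0.0083, 0.085], [0, 0, 0.1019, 0.175, 0.22, 0.0167, 0.085], [0, 0, 0.1273, 0.2183, 0.275, 0.025, 0.085], [0, 0, 0.1528, 0.2617, 0.33, 0.0333, 0.085], [0, 0, 0.1781, 0.3057, 0.3855, 0.05, 0.085], [0, 0, 0.1781, 0.3057, 0.3855, 0.05, 0.085], [0, 0, 0.1781, 0.3057, 0.3855, 0.05, 0.085]]'
python3 - <<'E'
from h import *
print(bot.get_obs()['joint_pos'])
print(rel([.487,.2548,.048],Ro.from_euler('z',101,degrees=True)*Ro.from_euler('x',np.pi)))
E
```

```text
clock: 21.1
eef_pos: [0.486, 0.254, 0.1717]
tool_rot: [0.635, 0.772, -0.004, -0.001]
ft_force: [0.6, -1.6, 0.2]
grip_width: 0.0851
grasp_force: 0.0
[ 0.4826  0.374   0.0331  1.2383 -0.0017  1.8598]
(array([0.0011, 0.0021, 0.1237]), array([-0.0075,  0.004 ,  0.0016]))
```

In the tool's units: 0.1237 m is 0.2062, 0.0015 m is 0.0025, -0.004 rad is -0.0006.

```bash
python3 jog.py '[[0, 0, 0, 0, 0.0017, 0.05, 0.085], [-0.0006, 0.0006, 0, 0.0017, 0.0025, 0.1, 0.085], [-0.0006, 0.0006, 0, 0.0017, 0.0025, 0.15, 0.085], [-0.0006, 0.0006, 0, 0.0017, 0.0025, 0.1833, 0.085], [-0.0006, 0.0006, 0, 0.0017, 0.0025, 0.2062, 0.085], [-0.0006, 0.0006, 0, 0.0017, 0.0025, 0.2062, 0.085], [-0.0006, 0.0006, 0, 0.0017, 0.0025, 0.2062, 0.085]]'
python3 - <<'E'
from h import *
print(rel([.487,.2548,.048],Ro.from_euler('z',101,degrees=True)*Ro.from_euler('x',np.pi)))
E
```

```text
clock: 21.98
eef_pos: [0.4883, 0.2554, 0.0502]
tool_rot: [0.636, 0.772, 0.001, -0.0]
ft_force: [0.6, 0.4, 1.2]
grip_width: 0.085
grasp_force: 0.0
(array([-0.0004, -0.0014,  0.0022]), array([ 0.0006, -0.0016, -0.0002]))
```

In the tool's units: -0.001 m is -0.0017.

```bash
python3 jog.py '[[0, 0, 0, 0, -0.0017, 0, 0.07], [0, 0, 0, 0, -0.0017, 0, 0.06], [0, 0, 0, 0, -0.0017, 0, 0.05], [0, 0, 0, 0, -0.0017, 0, 0.05], [0, 0, 0, 0, -0.0017, 0, 0.05], [0, 0, 0, 0, -0.0017, 0, 0.05]]'
```

```text
clock: 22.72
eef_pos: [0.4876, 0.2559, 0.0514]
tool_rot: [0.636, 0.772, 0.002, -0.0]
ft_force: [-0.9, 0.2, 9.1]
grip_width: 0.0528
grasp_force: 65.1
```

In the tool's units: -0.026 m is -0.0433, -0.014 m is -0.0233.

```bash
python3 jog.py '[[0, 0, 0, 0, 0, -0.01, 0.05], [0, 0, 0, 0, 0, -0.0233, 0.05], [0, 0, 0, 0, 0, -0.0433, 0.05]]'; python3 jog.py '[[0, 0, 0, 0, 0, -0.025, 0.05], [0, 0, 0, 0, 0, -0.05, 0.05], [0, 0, 0, 0, 0, -0.075, 0.05], [0, 0, 0, 0, 0, -0.1, 0.05], [0, 0, 0, 0, 0, -0.11, 0.05], [0, 0, 0, 0, 0, -0.11, 0.05], [0, 0, 0, 0, 0, -0.11, 0.05], [0, 0, 0, 0, 0, -0.11, 0.05]]'
python3 - <<'E'
from h import *
s=cam.camera("side")[:,:,::-1].copy();s0=np.load("pics/side0.npy")[:,:,::-1]
# cassette front face (grey-brown, +y face): is the plinth lifted? compare template shift of front wall
a=[.5364]
y=np.array([-np.sin(.192),np.cos(.192)])
for z in(.008,.098,.188): print(z,proj("side",[*(CA+.046*y),z]))
tp=s0[305:355,262:312];r=cv2.matchTemplate(s[180:384,220:360],tp,cv2.TM_CCOEFF_NORMED);_,v,_,l=cv2.minMaxLoc(r);print("match",v,l[0]+220-262,l[1]+180-305)
o=bot.get_obs();print(o["grip_width"],o["grasp_force"],o["ft_force"],o["joint_vel"])
E
```

```text
clock: 23.1
eef_pos: [0.4859, 0.255, 0.0754]
tool_rot: [0.636, 0.772, -0.001, -0.001]
ft_force: [-0.3, -0.4, -3.0]
grip_width: 0.0533
grasp_force: 64.5
clock: 24.1
eef_pos: [0.4861, 0.2549, 0.1407]
tool_rot: [0.636, 0.772, -0.001, -0.001]
ft_force: [0.0, -0.2, -3.0]
grip_width: 0.0529
grasp_force: 64.5
0.008 [284.4999 349.9054]
0.098 [287.8462 311.8647]
0.188 [291.7092 267.9507]
match 0.680046796798706 3 -42
0.05299119901093457 64.5068371295929 [ 0.1562  0.6274 -2.6223] [-0.0002  0.0011  0.0034  0.0008  0.0001 -0.0005]
```

Weight on the wrist is about 3 N (cassette plus three balls), the match shift of -42 px agrees with about 90 mm of lift, and the pinch is held at about 54 mm.

```bash
python3 -c "
from workcell import bot, cam, workorder
print(workorder.job_done())"
```

```text
the job is handed in; nothing more can be done
None
```

I handed the job in at about 24 s (no verdict came back): my checks put all three balls in the cassette, held still about 89 mm above its docked height with both catches pinched in, and the scoop flat where it started.

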